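Pull down the supply cupboard's hatch with the hook pole

TASK

Take the pole with the brass hook out of its rack, hook it into the brass eye on top of the cupboard's hatch and swing the hatch all the way down with it, without the gripper or arm touching the cupboard. Then unhook the pole and lay it back, hook hanging down, in the rack slot it came from.

Things in the scene. Friction and masses are not known exactly. Their poses are not given: they have to be found in the camera images.
- hook_pole: Loose light wood pole, 18 mm square, 320 mm long, 0.14 kg, red band at the handle end, 8 mm brass hook at the other. Origin: mid-length on its centre line (balance point about 60 mm nearer the hook), z = 59 mm as it lies in the rack. x runs along it to the hook, z up. The hook rod runs straight on to x = 210 mm, then turns straight down (-z); the leg's tip is 50 mm below the centre line.
- rack: Fixed wooden rack for two sticks. Origin: centre of its underside; sticks lie along its x, at y = +55 and -55 mm, on two cross bars 50 mm high and 20 mm thick at x = +-110 mm. Each slot is 52 mm wide between pegs that rise to 75 mm; base plate 12 mm high. One slot holds the hook pole, the other a dark stick with a grey ball end.
- cupboard: Fixed teal cupboard, 180 mm deep (x), 300 mm wide (y), 280 mm high, paper in its lower half, a light wooden hatch before its upper half. Origin: centre of its underside, on the table. Its front looks along its -x. The hatch's hinge line runs along y, at x = -102 mm, z = 130 mm.
- hatch (a joint): Angle of the drop-front hatch (rad): 0 shut, upright; 1.4 fully down at its stop, nearly level; its top swings out (to the cupboard's -x) and down. Panel 300 mm wide, 150 high, 12 thick, hinged at its lower edge. The hinge is stiff (0.3 N m, about 2 N at the eye): the hatch stays where it is left. Starts shut or up to 0.2 ajar.
- hatch_eye (a point): Middle of the brass eye: a U-loop of 8 mm rod on the hatch's top edge, mid-width, leaning 45 degrees out and up when shut. Its opening is 50 mm wide (y), 50 mm from hatch to far bar. The frame turns with the hatch; when shut its axes are the cupboard's. In it the hinge lies at x = +20, z = -170 mm, the centre of the far bar (which the hook pulls) at x = -20, z = +20 mm.

How it is judged (in metres and radians):
On the way:
1. the hook pole, bearing on the hatch, has swung it past 0.6 rad (value of joint hatch above 0.6 rad and contact force between hook_pole and cupboard above 0.2 N), for 0.04 s.
At the end, for the whole second after the job is handed in: The hatch is down (above 1.2 rad of 1.4), and the hook pole lies still in the slot it came from, within 50 mm of its starting place, down on both bars (origin below 67 mm), hook hanging down within 10 degrees (value of joint hatch above 1.2 rad and distance of hook_pole from where it was at the start of the episode below 0.05 m and height (world z) of hook_pole below 0.067 m and angle between hook_pole's own z axis and vertical below 0.17 rad and linear speed of hook_pole below 0.03 m/s); the robot touches nothing.
It fails at once if gripper or arm presses on the cupboard or hatch (over 2 N) (contact force between any of the fingers, the arm and cupboard above 2 N).
It also fails if it takes over 51 s, if anything falls off the work surface, if the arm or the gripper's body presses on something with over 40 N, if the wrist force passes 120 N, or if a joint passes its speed limit or range.

ROBOT

A 7-joint arm with a two-finger parallel gripper is mounted at the origin on the work surface. World frame = base frame: x ahead of the robot, y to its left, z up, the work surface at z = 0. Lengths are in m, angles in degrees, forces in N, time in s.
With the tool pointing down it reaches from about 0.4 to 0.75 m from the base axis. Payload 19.5 kg.
Tool frame: the origin (TCP) lies on the front face of the gripper's body, between the roots of the fingers; the fingertips stand 73 mm ahead of it and the grasp point (between the pads) lies 54 mm ahead of it; z points along the fingers, y is the line along which they close (so a half turn about z gives the same grasp; the last joint's range is limited). The gripper opens to 85 mm and grips with 20 to 120 N. Pads are 22 mm wide; open, the fingers measure 114 mm over their backs; the gripper's body (76 mm by 85 mm) begins 54 mm behind the grasp point. The pads swing forward as they close: fully open they stand 13 mm farther back than shut.
Start: joints at [72.267, 40.479, -1.581, 85.061, 1.261, 54.483, -4.326], TCP at [0.152, -0.554, 0.304] pointing down, gripper open.
Joint ranges: [-155.06, 155.06], [-18.47, 123.98], [-90, 86.84], [0, 140.48], [-83.41, 263.41], [0, 116], [-161.91, 161.91]. Speed limits (degrees/s): [108.29, 108.29, 147.25, 147.25, 172.46, 172.46, 172.46].

INTERFACE

Orientations are given as [roll, pitch, yaw] about the fixed x, y, z axes, in that order (R = Rz(yaw) Ry(pitch) Rx(roll)).
In Python, from plant import r gives the robot as it stands.
- The arm moves only by the shell command python3 -m jog 'ROWS' [OPENING] [FORCE]. ROWS is a JSON object of lists of equal length, an entry for each row: "offset": the shift along the world's x, y, z in mm, a list of three; "rotation": the turn, a rotation vector about the world's x, y, z in rad, a list of three. In form: {"offset": [[dx, dy, dz], ...], "rotation": [[ax, ay, az], ...]}. A call has exactly 8 rows; each row shifts and turns the commanded pose from where the row before left it; what a row does not reach is not made up. A row lasts 1/10 s, in which the tool goes at most 50 mm and 8.59 degrees, less where a joint would pass 70% of its speed; a pose out of reach is approached as far as the arm can. A call with a gripper value outside its range is refused whole. OPENING is the finger opening in mm, from 0 to 85.4, set as the call begins (- or left out, the last holds). The fingers move at their own pace and stop on an object; FORCE is the grip in N (left out, the last holds). Time passes only in rows, so rows that do not move let the fingers close, or fill a call up. It gives the time, the measured TCP pose, the force, the opening and the grip force at its end, in the units of the state.
- r.observe(): the state, without advancing time (a new reading comes with each control period).
- r.capture(name): name is "side" or "top" or "wrist"; returns (picture, depth): 420x560x3 uint8, red, green, blue; 420x560 float32, m along the optical axis (not along the pixel's ray), 0 where there is no reading.
- r.get_calibration(name): a dict with "camera_matrix" (3x3 intrinsics, pixels), "k1" (the pictures are not rectified: a ray, as slopes to the right and down, at radius r is drawn at 1 + k1 r^2 times it, then the intrinsics apply), "view" (4x4, takes a point from world to camera coordinates); the wrist camera has in their place "tool_from_camera" (4x4, takes a point from camera to tool coordinates, whose origin is the TCP and whose axes are the flange's). Camera axes: x right, y down, z forward; pixel columns grow to the right and rows downward; lengths in m; the calibration is good to about 2 mm. A picture is of the moment at which its call begins: read the wrist's pose just before it. get_calibration takes no time and is no camera call.
- r.finish_job(): hands the job in; it is judged then, once.
The state is a dict: "time": time; "joint_pos": joint angles; "dq": joint speeds; "joint_efforts": joint torques, N m; "tool_pos": TCP position; "eef_rot": TCP orientation; "ft_force": force on the tool from outside, world axes, zero at the start; "torque": the same for the moment, N m; "gripper_width": opening from 0.0 (shut) to 1.0 (fully open); "grasp_force": force on a finger pad.
Only numpy, scipy, OpenCV 4.12 (cv2) and the standard library are available. Lean on these libraries where they do the work, as an engineer would, in place of code of your own. Each camera call takes 0.05 s, during which the arm holds its last target. There are 200 camera calls.

## Working session

There is one attempt and no reset: what is moved stays moved. The work goes in short steps, Python scripts to look and compute and a shell command to move; the robot and the scene stay as the last step left them, time stands still between calls to the robot, and variables do not carry over. Pictures are saved under pics/ and viewed, at most 13 in all, crops included, and the job is handed in when it is done.

```bash
mkdir -p pics; ls; python3 - <<'E'
from plant import r
import cv2,numpy as np
s=r.observe();print(s)
ims=[]
for n in("side","top"):
    p,d=r.capture(n);cv2.imwrite(f"pics/{n}0.png",p[:,:,::-1]);np.save(f"pics/{n}0.npy",d)
    c=r.get_calibration(n);print(n,c)
E
```

```text
pics
{'time': 0.0, 'joint_pos': array([72.26729419, 40.51182289, -1.58302263, 85.08430213,  1.25916601,
       54.48241054, -4.32746563]), 'dq': array([ 0.06008868, -0.06778438,  0.05413317,  0.02340728, -0.02905421,
        0.00572667, -0.01200647]), 'joint_efforts': array([ 5.06327319e-05, -8.83213592e+01,  1.23421222e+00, -2.36169130e+01,
        1.67492760e-02,  6.67672983e-03, -5.71715645e-06]), 'tool_pos': array([ 0.15210935, -0.55432284,  0.30344878]), 'eef_rot': array([-1.79938726e+02,  4.33831668e-04,  1.53415877e+01]), 'ft_force': array([-0.46446225, -0.12458054,  0.25321793]), 'torque': array([ 0.0020532 ,  0.01715103, -0.01550524]), 'grasp_force': 0.0, 'gripper_width': 1.0027032382984602}
side {'camera_matrix': array([[423.56260275,   0.        , 280.13273652],
       [  0.        , 423.56260275, 211.44122087],
       [  0.        ,   0.        ,   1.        ]]), 'k1': -0.1322033638090939, 'view': array([[ 0.98734938, -0.15835507,  0.00805453, -0.4973873 ],
       [-0.14779262, -0.93751415, -0.31499929,  0.2822641 ],
       [ 0.05743297,  0.30982395, -0.94905773,  1.01031233],
       [ 0.        ,  0.        ,  0.        ,  1.        ]])}
top {'camera_matrix': array([[410.28875905,   0.        , 279.20244061],
       [  0.        , 410.28875905, 215.28091214],
       [  0.        ,   0.        ,   1.        ]]), 'k1': -0.0877148722224498, 'view': array([[-3.19254977e-04, -9.99994852e-01, -3.19271019e-03,
         1.49730544e-01],
       [-9.77188593e-01,  9.90016716e-04, -2.12371076e-01,
         5.50969000e-01],
       [ 2.12373143e-01,  3.05207946e-03, -9.77183879e-01,
         1.17794728e+00],
       [ 0.00000000e+00,  0.00000000e+00,  0.00000000e+00,
         1.00000000e+00]])}
```

View pics/side0.png

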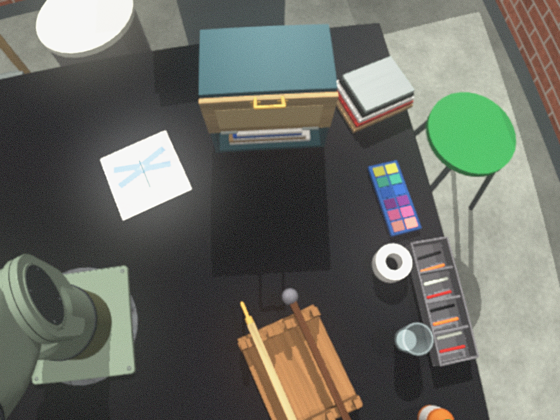

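View pics/top0.png

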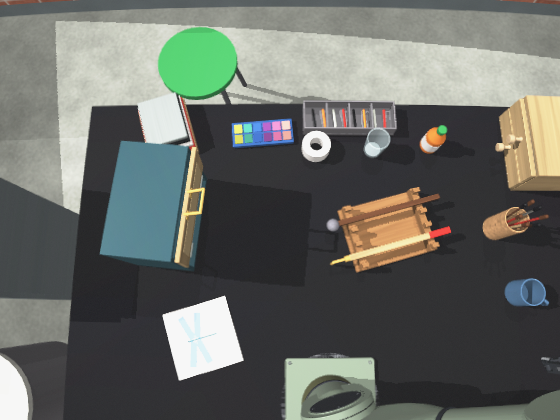

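Side: the cupboard's front, with its eye at about (269,102), faces the rack. The pole runs from its hook at (243,304) down and right; the dark stick lies beside it. Top: eye around (195,202), pole hook at (333,263), red band at (440,233).

```bash
cat > h.py <<'E'
import numpy as np,cv2
from plant import r
from scipy.optimize import least_squares
def ray(n,uv,V=None):
    c=r.get_calibration(n);K=c["camera_matrix"]
    a=(np.array(uv,float)-K[:2,2])/[K[0,0],K[1,1]]
    s=a.copy()
    for _ in range(20): s=a/(1+c["k1"]*(s@s))
    V=c["view"] if V is None else V
    R=V[:3,:3];return -R.T@V[:3,3],R.T@np.r_[s,1]   # origin, dir with depth 1
def tri(obs):
    A=[];b=[]
    for o,d in obs:
        d=d/np.linalg.norm(d);P=np.eye(3)-np.outer(d,d);A.append(P);b.append(P@o)
    A=np.vstack(A);b=np.hstack(b);x=np.linalg.lstsq(A,b,rcond=None)[0];return x,np.linalg.norm(A@x-b)
def depth(n,uv,d):
    o,k=ray(n,uv);u,v=np.round(uv).astype(int);return o+k*d[v,u]
E
python3 - <<'E'
import cv2,numpy as np
t=cv2.imread("pics/top0.png");s=cv2.imread("pics/side0.png")
def c(im,x,y,w,h,W,H):return cv2.resize(im[y:y+h,x:x+w],(W,H),interpolation=cv2.INTER_CUBIC)
cv2.imwrite("pics/c1.png",np.vstack([np.hstack([c(t,325,180,133,100,400,300),c(t,160,150,67,50*2,400,600)[:300] if 0 else c(t,150,160,80,60,400,300)]),
 np.hstack([c(s,227,290,140,130,323,300),c(s,192,80,159,100,477,300)])]))
E
```

```text
(no output)
```

View pics/c1.png

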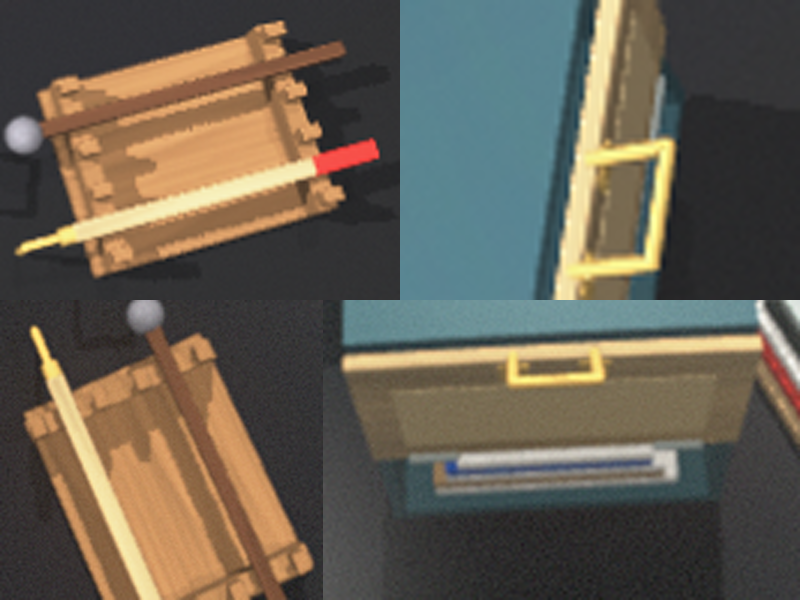

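Enlarged crops show the pole's wood end at (63,236) and red end at (376,150) in the top panel, (50,370) in the side panel. The eye's far bar spans (668,147)-(655,265) in the top panel and (513,381)-(601,378) in the side panel.

```bash
python3 - <<'E'
from h import *
dt=np.load("pics/top0.npy");ds=np.load("pics/side0.npy")
P1=lambda u,v:(325+u/3.0075-.3,180+v/3-.3);P2=lambda u,v:(150+(u-400)/5-.4,160+v/5-.4)
P3=lambda u,v:(227+u/2.307-.3,290+(v-300)/2.308-.3);P4=lambda u,v:(192+(u-323)/3-.3,80+(v-300)/3-.3)
def two(n,a,b):
    x,e=tri([ray("top",a),ray("side",b)]);print(n,x.round(4),round(e,4),"dT",depth("top",a,dt).round(3),"dS",depth("side",b,ds).round(3))
two("woodtip",P1(63,236),P3(50,370));two("hook",P1(19,249),P3(35,327))
two("barR",P2(668,147),P4(601,378));two("barL",P2(655,265),P4(513,381))
two("rootR",P2(592,160),P4(597,353));two("rootL",P2(570,268),P4(511,353))
two("ball",P1(23,134),P3(145,315))
for z in(.055,.059,.068):
    o,d=ray("top",P1(376,150));q=o+d*(z-o[2])/d[2]
    o,d=ray("top",P1(63,236));w=o+d*(z-o[2])/d[2];print("red",z,q.round(4),"wood",w.round(4),"len",np.linalg.norm(q-w),"yaw",np.degrees(np.arctan2(*(w-q)[1::-1])))
for n,p in dict(Fl=P4(343,357),Fr=P4(762,345),Tl=(200,28),Tr=(330,27)).items():print(n,depth("side",np.add(p,(3 if n[1]=='l' else -3,1)),ds).round(4))
for uv in[(122,142),(188,147),(102,254),(178,266)]:print(uv,depth("top",uv,dt).round(4),depth("top",np.add(uv,(3,0)),dt).round(4))
# lines: depth along pole
for f in np.linspace(.05,.95,7):
    uv=np.array(P1(63,236))*(1-f)+f*np.array(P1(376,150));print(depth("top",uv,dt).round(4))
E
```

```text
woodtip [ 0.4213 -0.0496  0.0465] 0.0011 dT [ 0.419 -0.045  0.071] dS [ 0.422 -0.052  0.069]
hook [ 0.4104 -0.0049  0.0421] 0.0014 dT [ 0.411 -0.007  0.031] dS [0.409 0.001 0.001]
barR [0.5621 0.3331 0.3151] 0.0019 dT [0.56  0.332 0.32 ] dS [0.563 0.329 0.322]
barL [0.5027 0.3362 0.3207] 0.0026 dT [0.502 0.336 0.317] dS [0.504 0.337 0.322]
rootR [0.5674 0.3797 0.2742] 0.0023 dT [0.563 0.376 0.285] dS [0.567 0.371 0.289]
rootL [0.508  0.3855 0.2814] 0.0005 dT [0.508 0.385 0.283] dS [0.508 0.386 0.28 ]
ball [ 0.524  -0.0111  0.0538] 0.0002 dT [ 0.52  -0.008  0.074] dS [ 0.523 -0.014  0.076]
red 0.055 [ 0.5065 -0.3703  0.055 ] wood [ 0.421  -0.0477  0.055 ] len 0.333663287796837 yaw 104.85468121719556
red 0.059 [ 0.5058 -0.3686  0.059 ] wood [ 0.4206 -0.0471  0.059 ] len 0.3325635035007717 yaw 104.85468121719555
red 0.068 [ 0.5042 -0.3647  0.068 ] wood [ 0.4196 -0.0457  0.068 ] len 0.33008898883462495 yaw 104.85468121719556
Fl [0.3953 0.3987 0.2804]
Fr [0.679  0.3643 0.2804]
Tl [ 0.3738  1.0966 -0.26  ]
Tr [0.6993 0.5488 0.2822]
(122, 142) [0.7009 0.5608 0.2766] [0.6995 0.5514 0.2796]
(188, 147) [0.6866 0.3856 0.2724] [0.7833 0.4342 0.0303]
(102, 254) [0.4058 0.5843 0.2817] [0.4062 0.5781 0.2784]
(178, 266) [0.392  0.4328 0.1234] [0.3908 0.4209 0.1374]
[ 0.424  -0.0616  0.0653]
[ 0.4362 -0.1078  0.0682]
[ 0.4496 -0.1563  0.0625]
[ 0.4614 -0.2024  0.0684]
[ 0.4741 -0.2503  0.0687]
[ 0.4876 -0.3004  0.0643]
[ 0.5002 -0.3489  0.0664]
```

```bash
python3 -m jog '{"offset":[[18,25,0],[18,25,0],[18,25,0],[18,25,0],[18,25,0],[18,25,0],[18,25,0],[18,25,0]],"rotation":[[0,0,0.0976],[0,0,0.0976],[0,0,0.0976],[0,0,0.0976],[0,0,0.0976],[0,0,0.0976],[0,0,0.0976],[0,0,0.0976]]}' 60 40; python3 -m jog '{"offset":[[19,25,0],[19,25,0],[19,25,0],[19,25,0],[19,25,0],[19,25,0],[19,25,0],[18,24,0]],"rotation":[[0,0,0.0976],[0,0,0.0976],[0,0,0.0976],[0,0,0.0976],[0,0,0.0976],[0,0,0.0976],[0,0,0.0976],[0,0,0.0976]]}'
python3 - <<'E'
from h import *
s=r.observe();p,d=r.capture("wrist");cv2.imwrite("pics/w1.png",p[:,:,::-1]);np.savez("pics/w1.npz",d=d,t=s["tool_pos"],e=s["eef_rot"]);print(s["tool_pos"],s["eef_rot"],s["joint_pos"],r.get_calibration("wrist"))
E
```

```text
time: 0.9
tool_pos: [0.2967, -0.3534, 0.3038]
eef_rot: [-180.0, -0.0, 60.3]
ft_force: [1.3, -1.2, -1.4]
gripper_width: 0.7
grasp_force: 0.0
time: 1.7
tool_pos: [0.4478, -0.1543, 0.3037]
eef_rot: [-180.0, -0.0, 105.1]
ft_force: [0.2, -0.9, -0.1]
gripper_width: 0.705
grasp_force: 0.0
[ 0.44777742 -0.15428398  0.3037482 ] [-1.79979452e+02 -1.08135327e-02  1.05050274e+02] [ 29.63933449  33.40210546 -24.75215427 104.9931964   18.79036645
  45.68424459  10.26162346] {'camera_matrix': array([[308.89818782,   0.        , 279.09409451],
       [  0.        , 308.89818782, 212.575859  ],
       [  0.        ,   0.        ,   1.        ]]), 'k1': -0.05513223315764859, 'tool_from_camera': array([[-8.84401505e-04, -9.49683929e-01, -3.13208643e-01,
         8.06462241e-02],
       [ 9.99999489e-01, -9.93055965e-04,  1.87377451e-04,
         9.95317162e-04],
       [-4.88983064e-04, -3.13208317e-01,  9.49684322e-01,
        -7.00978585e-02],
       [ 0.00000000e+00,  0.00000000e+00,  0.00000000e+00,
         1.00000000e+00]])}
```

View pics/w1.png

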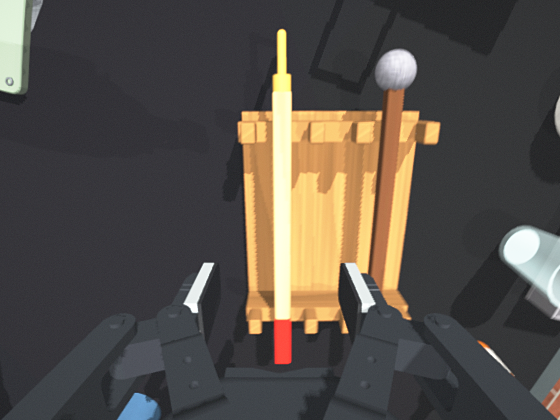

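Wrist view: the pole runs straight up the image at column ~282, hook bend at (281,32), brass ferrule 75–92, red end at (283,363), and the fingers straddle it.

```bash
cat >> h.py <<'E'
from scipy.spatial.transform import Rotation as Ro
def wV(t,e):
    T=np.eye(4);T[:3,:3]=Ro.from_euler("xyz",e,degrees=True).as_matrix();T[:3,3]=t
    return np.linalg.inv(T@r.get_calibration("wrist")["tool_from_camera"])
E
python3 - <<'E'
from h import *
w=np.load("pics/w1.npz");V=wV(w["t"],w["e"])
P={}
for n,uv,z in[("bend",(281.5,32),.063),("ferr",(282,75),.068),("wood",(282,92),.068),("red",(283,363),.068),("redband",(282.5,320),.068),("barH",(330,112),.05),("barR",(330,318),.05)]:
    o,d=ray("wrist",uv,V);P[n]=o+d*(z-o[2])/d[2];u,v=map(int,uv);print(n,P[n].round(4),(o+d*w["d"][v,u]).round(4))
a=P["bend"]-P["red"];print(np.linalg.norm(a),np.linalg.norm(P["wood"]-P["red"]),np.linalg.norm(P["ferr"]-P["red"]),np.degrees(np.arctan2(a[1],a[0])))
print(tri([ray("wrist",(282,75),V),ray("top",(325+63/3.0075-.3,180+236/3-.3))]),tri([ray("wrist",(283,363),V),ray("top",(325+376/3.0075-.3,229.7))]))
E
```

```text
bend [ 0.412  -0.0087  0.063 ] [ 0.412  -0.0084  0.0617]
ferr [ 0.4221 -0.0444  0.068 ] [ 0.4221 -0.0443  0.0676]
wood [ 0.426  -0.0587  0.068 ] [ 0.426  -0.0586  0.0676]
red [ 0.5105 -0.3653  0.068 ] [ 0.5106 -0.3659  0.0674]
redband [ 0.4926 -0.3021  0.068 ] [ 0.4926 -0.3023  0.0678]
barH [ 0.4773 -0.0634  0.05  ] [ 0.4831 -0.0619  0.012 ]
barR [ 0.5533 -0.2973  0.05  ] [ 0.5528 -0.2965  0.0512]
0.3700339010270366 0.318071994169066 0.33289210180255413 105.42634724663401
(array([ 0.42083499, -0.04502113,  0.06822676]), np.float64(0.0020177829854933077)) (array([ 0.5067957 , -0.36338006,  0.0702874 ]), np.float64(0.004262506002215737))
```

```bash
python3 -m jog '{"offset":[[2,-1.5,-20],[2,-1.5,-30],[1.7,-1.7,-30],[0,0,-30],[0,0,-30],[0,0,-25],[0,0,-19],[0,0,-10]],"rotation":[[0,0,0.006],[0,0,0],[0,0,0],[0,0,0],[0,0,0],[0,0,0],[0,0,0],[0,0,0]]}' 60 120; python3 -m jog '{"offset":[[0,0,0],[0,0,0],[0,0,0],[0,0,0],[0,0,0],[0,0,0],[0,0,0],[0,0,0]],"rotation":[[0,0,0],[0,0,0],[0,0,0],[0,0,0],[0,0,0],[0,0,0],[0,0,0],[0,0,0]]}' 0 120
```

```text
time: 2.55
tool_pos: [0.4524, -0.16, 0.1084]
eef_rot: [-179.9, -0.0, 105.2]
ft_force: [-0.4, 1.2, 0.1]
gripper_width: 0.701
grasp_force: 0.0
time: 3.35
tool_pos: [0.4531, -0.1604, 0.111]
eef_rot: [179.9, 0.0, 105.1]
ft_force: [-2.2, 1.6, 10.6]
gripper_width: 0.191
grasp_force: 117.2
```

```bash
python3 -m jog '{"offset":[[0,0,15],[0,0,27],[0,0,35],[0,0,35],[5,25,20],[5,25,20],[5,25,20],[5,25,20]],"rotation":[[0,0,0],[0,0,0],[0,0,0],[0,0,0],[0,0,-0.031],[0,0,-0.031],[0,0,-0.031],[0,0,-0.031]]}'; python3 -m jog '{"offset":[[5,25,20],[5,25,20],[5,25,20],[5,25,20],[5,25,20],[5,25,20],[5,25,20],[2,15,20]],"rotation":[[0,0,-0.031],[0,0,-0.031],[0,0,-0.031],[0,0,-0.031],[0,0,-0.031],[0,0,-0.031],[0,0,-0.031],[0,0,-0.031]]}'
python3 - <<'E'
from h import *
s=r.observe();p,d=r.capture("wrist");cv2.imwrite("pics/w2.png",p[:,:,::-1]);np.savez("pics/w2.npz",d=d,t=s["tool_pos"],e=s["eef_rot"]);print(s["tool_pos"],s["eef_rot"],s["gripper_width"],s["ft_force"],s["torque"])
ps,ds=r.capture("side");np.save("pics/side2.npy",ds);cv2.imwrite("pics/side2.png",ps[:,:,::-1])
c=ps[50:200,190:390,::-1];cv2.imwrite("pics/c2.png",np.vstack([p[:260,:,::-1],cv2.resize(c,(453,340),interpolation=cv2.INTER_CUBIC)[:, :453] if 0 else np.hstack([cv2.resize(c,(453,340),interpolation=cv2.INTER_CUBIC),np.zeros((340,107,3),np.uint8)])]))
E
```

```text
time: 4.15
tool_pos: [0.4727, -0.0592, 0.3035]
eef_rot: [180.0, 0.0, 98.0]
ft_force: [0.4, 0.4, -1.2]
gripper_width: 0.193
grasp_force: 117.2
time: 4.95
tool_pos: [0.5093, 0.1315, 0.4634]
eef_rot: [180.0, -0.1, 83.9]
ft_force: [-0.8, -0.8, -1.2]
gripper_width: 0.194
grasp_force: 117.1
[0.50930284 0.13147794 0.46341551] [ 1.79988907e+02 -5.46273708e-02  8.38648593e+01] 0.19436683708330002 [-0.77092023 -0.77225356 -1.16063288] [-0.04062089  0.07194135 -0.04529294]
```

View pics/c2.png

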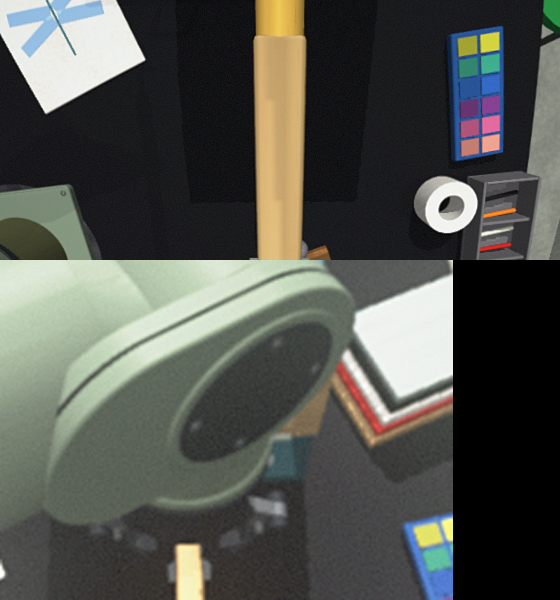

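The wrist view shows the pole straight at column ~280 with its wood end at row 37; the eye is out of view ahead, and the side view is blocked by the wrist. I'll check pitch by depth and look from above.

```bash
python3 - <<'E'
from h import *
w=np.load("pics/w2.npz");V=wV(w["t"],w["e"])
for uv in[(280,15),(280,45),(280,100),(280,180),(280,250)]:
    o,d=ray("wrist",uv,V);u,v=uv;print(uv,(o+d*w["d"][v,u]).round(4))
p,d=r.capture("top");np.save("pics/top2.npy",d)
cv2.imwrite("pics/top2.png",p[:,:,::-1]);cv2.imwrite("pics/c3.png",cv2.resize(p[160:270,160:300,::-1],(756,594),interpolation=cv2.INTER_CUBIC))
E
```

```text
(280, 15) [0.5224 0.2419 0.4209]
(280, 45) [0.5214 0.233  0.4209]
(280, 100) [0.5196 0.2157 0.4211]
(280, 180) [0.5166 0.1876 0.4205]
(280, 250) [0.5135 0.159  0.4203]
```

View pics/c3.png

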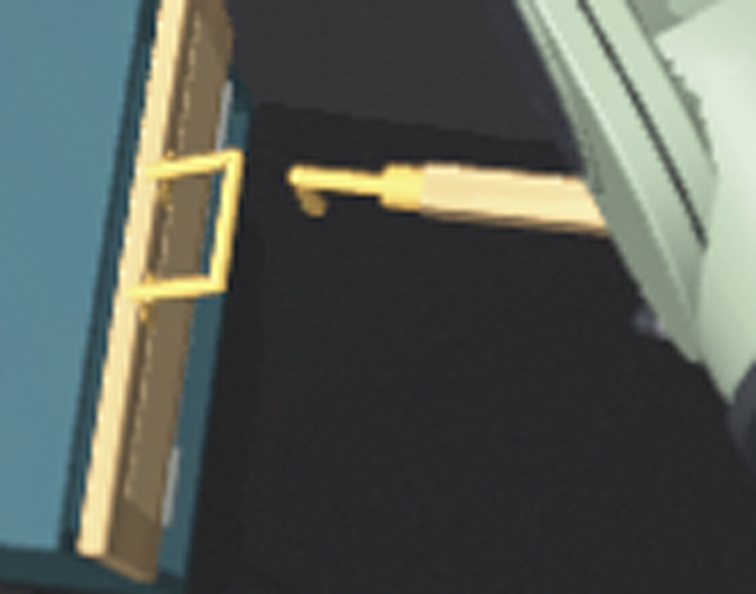

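From above: the hook end is at (292,176), the far bar spans (235,153)–(219,288), and the hatch's top outer edge runs from about (187,0) to (106,553). Hook is about 10 mm in front of the bar.

```bash
python3 - <<'E'
from h import *
d=np.load("pics/top2.npy");s=np.load("pics/top0.npy")
def at(u,v,z):
    px=np.array([160+u/5.4-.4,160+v/5.4-.4]);o,k=ray("top",px);return o+k*(z-o[2])/k[2]
h=at(292,176,.4115);tip=at(316,205,.362);b1=at(235,153,.319);b2=at(219,288,.319)
e1=at(187,5,.28);e2=at(106,553,.28);f1=at(168,0,.28);f2=at(80,550,.28)
for n in "h tip b1 b2 e1 e2 f1 f2".split():print(n,eval(n).round(4))
for a,b in((b2,b1),(e2,e1),(f2,f1)):print(np.degrees(np.arctan2(*(a-b)[1::-1]))-90)
print("mid",(b1+b2)/2)
# plane-top depth of cupboard front top edge: fit by pixels of teal top
E
```

```text
h [0.526  0.2905 0.4115]
tip [0.5269 0.2882 0.362 ]
b1 [0.5624 0.3321 0.319 ]
b2 [0.5006 0.3367 0.319 ]
e1 [0.6465 0.3658 0.28  ]
e2 [0.3875 0.391  0.28  ]
f1 [0.6491 0.375  0.28  ]
f2 [0.3888 0.4028 0.28  ]
85.73772890415083
84.44136634830747
83.88574315503769
mid [0.53146788 0.33443556 0.319     ]
```

```bash
cat > path.py <<'E'
from h import *
def at(u,v,z):
    px=np.array([160+u/5.4-.4,160+v/5.4-.4]);o,k=ray("top",px);return o+k*(z-o[2])/k[2]
y=np.radians(84.3);u=np.array([np.cos(y),np.sin(y),0]);n=np.array([u[1],-u[0],0])
bar=np.array([.5315,.3345,.319])
for p in((140,0),(62,545)):
    q=at(*p,.28);print("front-bar dist along u",(q-bar)@u)
for t0 in(0,.05,.1,.15,.2):
    print(t0,"front-bar",round(.052*0+.012+.04*np.cos(t0)+.19*np.sin(t0),4),"barz",round(.13+.19*np.cos(t0)-.04*np.sin(t0),4))
E
python3 path.py
```

```text
front-bar dist along u 0.06528204696554386
front-bar dist along u 0.06231579434263416
0 front-bar 0.052 barz 0.32
0.05 front-bar 0.0614 barz 0.3178
0.1 front-bar 0.0708 barz 0.3151
0.15 front-bar 0.0799 barz 0.3119
0.2 front-bar 0.0889 barz 0.3083
```

```bash
python3 -m jog '{"offset":[[1,9,0],[1,9,0],[1,9,0],[1,9,0],[1,9,0],[1,9,0],[1,9,0],[1,4.5,0]],"rotation":[[0,0,0],[0,0,0],[0,0,0],[0,0,0],[0,0,0],[0,0,0],[0,0,0],[0,0,0.008]]}'
python3 - <<'E'
from h import *
s=r.observe();print(s["tool_pos"])
p,d=r.capture("top");np.save("pics/top4.npy",d)
cv2.imwrite("pics/c4.png",cv2.resize(p[160:270,160:300,::-1],(756,594),interpolation=cv2.INTER_CUBIC))
E
```

```text
time: 5.9
tool_pos: [0.5178, 0.1984, 0.4618]
eef_rot: [-180.0, -0.0, 84.4]
ft_force: [-0.2, 0.3, -2.0]
gripper_width: 0.188
grasp_force: 117.3
[0.51780278 0.19837403 0.46177647]
```

View pics/c4.png

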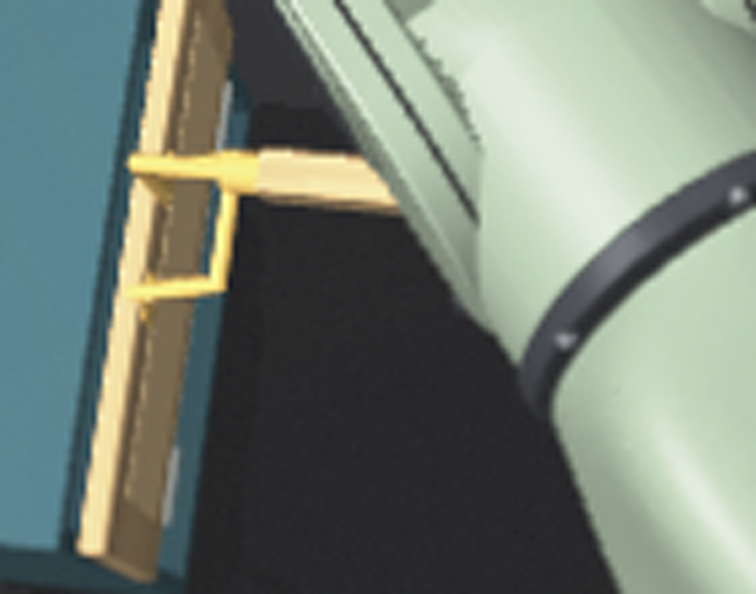

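The hook is now over the eye: its end is at (130,162), above the opening between (160,160) and (230,290). Lowering it with a small -x shift.

```bash
python3 -m jog '{"offset":[[-2,0,-5],[-2,0,-12],[-1,0,-12],[0,0,-12],[0,0,-12],[0,0,-11],[0,0,-7],[0,0,-3]],"rotation":[[0,0,0],[0,0,0],[0,0,0],[0,0,0],[0,0,0],[0,0,0],[0,0,0],[0,0,0]]}'
cat >> path.py <<'E'
s=r.observe();tp=s["tool_pos"];print(tp,s["ft_force"])
hin=bar+u*(.04*np.cos(.06)+.19*np.sin(.06));hin[2]=.13
pr=None
for t in(.06,.2,.35,.5,.65,.8,.95,1.1,1.2,1.3,1.37):
    b=hin-u*(.04*np.cos(t)+.19*np.sin(t))+[0,0,.19*np.cos(t)-.04*np.sin(t)]
    T=b+u*(.007-.156)+np.array([-.003,0,.007+.052]);print(t,T.round(4),"" if pr is None else ((T-pr)*1000).round(1));pr=T
E
python3 path.py | tail -12
python3 - <<'E'
from h import *
p,d=r.capture("top");q,e=r.capture("side")
cv2.imwrite("pics/c5.png",np.hstack([cv2.resize(p[170:240,160:240,::-1],(400,350),interpolation=cv2.INTER_CUBIC),cv2.resize(q[60:130,230:310,::-1],(400,350),interpolation=cv2.INTER_CUBIC)]))
E
```

```text
time: 6.75
tool_pos: [0.5127, 0.197, 0.3873]
eef_rot: [-180.0, 0.0, 84.3]
ft_force: [-0.1, -0.1, -1.6]
gripper_width: 0.189
grasp_force: 117.3
[0.51274459 0.19695613 0.38732744] [-0.09537387 -0.13434437 -1.58058635]
0.06 [0.5137 0.1862 0.3763] 
0.2 [0.5112 0.1607 0.3673] [ -2.5 -25.5  -9. ]
0.35 [0.5086 0.1351 0.3538] [ -2.6 -25.6 -13.5]
0.5 [0.5063 0.1117 0.3366] [ -2.3 -23.4 -17.2]
0.65 [0.5042 0.0912 0.316 ] [ -2.  -20.5 -20.5]
0.8 [0.5025 0.0739 0.2927] [ -1.7 -17.3 -23.4]
0.95 [0.5011 0.0604 0.267 ] [ -1.4 -13.6 -25.7]
1.1 [0.5002 0.0508 0.2395] [ -1.   -9.6 -27.4]
1.2 [0.4998 0.0467 0.2206] [ -0.4  -4.1 -19. ]
1.3 [0.4996 0.0445 0.2013] [ -0.2  -2.2 -19.3]
1.37 [0.4995 0.0441 0.1877] [ -0.   -0.4 -13.6]
```

View pics/c5.png

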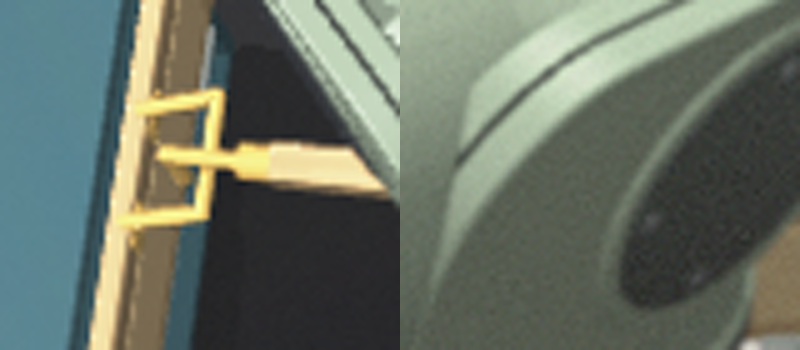

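The hook's leg sits inside the loop, at about (180,165) between the arms at (180,100) and (165,215). Pulling along the arc.

```bash
python3 -m jog '{"offset":[[-0.5,-12,-7],[-0.5,-12,-6],[-0.5,-12,-6],[-1.3,-13,-6],[-1.3,-13,-7],[-1.2,-12,-8],[-1.2,-12,-9],[0,0,0]],"rotation":[[0,0,0],[0,0,0],[0,0,0],[0,0,0],[0,0,0],[0,0,0],[0,0,0],[0,0,0]]}'
python3 - <<'E'
from h import *
p,d=r.capture("top");q,e=r.capture("wrist")
cv2.imwrite("pics/c6.png",np.hstack([cv2.resize(p[160:240,160:260,::-1],(500,400),interpolation=cv2.INTER_CUBIC),cv2.resize(q[:400,130:430,::-1],(300,400))]))
E
```

```text
time: 7.65
tool_pos: [0.5061, 0.1092, 0.3379]
eef_rot: [-179.9, 0.1, 84.2]
ft_force: [0.2, 0.1, -2.2]
gripper_width: 0.189
grasp_force: 117.2
```

View pics/c6.png

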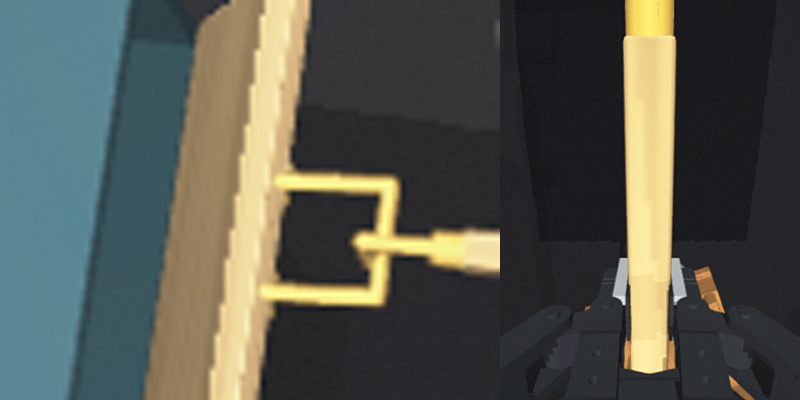

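The hatch is coming down with the bar held in the hook's corner at (370,245), and the pole has not slipped (wood end still at row 37).

```bash
python3 -m jog '{"offset":[[-1,-9,-11],[-1,-9,-11],[-0.9,-8.5,-12],[-0.8,-8.5,-12],[-0.7,-6.5,-13],[-0.7,-6.5,-13],[-0.5,-5,-14],[-0.5,-5,-14]],"rotation":[[0,0,0],[0,0,0],[0,0,0],[0,0,0],[0,0,0],[0,0,0],[0,0,0],[0,0,0]]}'; python3 -m jog '{"offset":[[-0.2,-2,-9.5],[-0.2,-2,-9.5],[-0.1,-1,-9.5],[-0.1,-1,-9.5],[0,0,-7],[0,0,-7],[0,0,-3],[0,0,0]],"rotation":[[0,0,0],[0,0,0],[0,0,0],[0,0,0],[0,0,0],[0,0,0],[0,0,0],[0,0,0]]}'
python3 - <<'E'
from h import *
s=r.observe();q,e=r.capture("wrist");p,d=r.capture("top");V=wV(s["tool_pos"],s["eef_rot"]);print(s["torque"],s["ft_force"])
for uv in[(280,15),(280,45),(280,100),(280,180),(280,250)]:
    o,k=ray("wrist",uv,V);u,v=uv;print(uv,(o+k*e[v,u]).round(4))
for u in range(160,270,6):print(u,depth("top",(u,225),d).round(3))
cv2.imwrite("pics/c7.png",np.hstack([cv2.resize(p[160:240,160:270,::-1],(500,364),interpolation=cv2.INTER_CUBIC),cv2.resize(q[:400,130:430,::-1],(300,364))]))
E
```

```text
time: 8.55
tool_pos: [0.5005, 0.0537, 0.2388]
eef_rot: [179.9, -0.0, 84.3]
ft_force: [0.4, 0.3, -0.3]
gripper_width: 0.186
grasp_force: 117.4
time: 9.35
tool_pos: [0.4996, 0.0474, 0.1836]
eef_rot: [-180.0, 0.0, 84.3]
ft_force: [0.0, 0.4, -1.1]
gripper_width: 0.187
grasp_force: 117.3
[-0.01216314 -0.01241812  0.00526074] [ 0.04124798  0.40010262 -1.13570349]
(280, 15) [0.5118 0.1583 0.1393]
(280, 45) [0.5109 0.149  0.1404]
(280, 100) [0.5092 0.1316 0.1404]
(280, 180) [0.5064 0.1035 0.1407]
(280, 250) [0.5035 0.0749 0.1402]
160 [0.479 0.443 0.281]
166 [0.479 0.428 0.28 ]
172 [0.478 0.413 0.282]
178 [0.508 0.437 0.129]
184 [0.508 0.42  0.127]
190 [0.508 0.403 0.129]
196 [0.505 0.382 0.145]
202 [0.505 0.366 0.142]
208 [0.503 0.347 0.152]
214 [0.504 0.33  0.151]
220 [0.502 0.313 0.158]
226 [0.503 0.296 0.155]
232 [0.503 0.28  0.156]
238 [0.501 0.262 0.163]
244 [0.5   0.245 0.167]
250 [0.533 0.242 0.001]
256 [ 0.533  0.223 -0.003]
262 [0.509 0.198 0.121]
268 [ 0.533  0.185 -0.002]
```

View pics/c7.png

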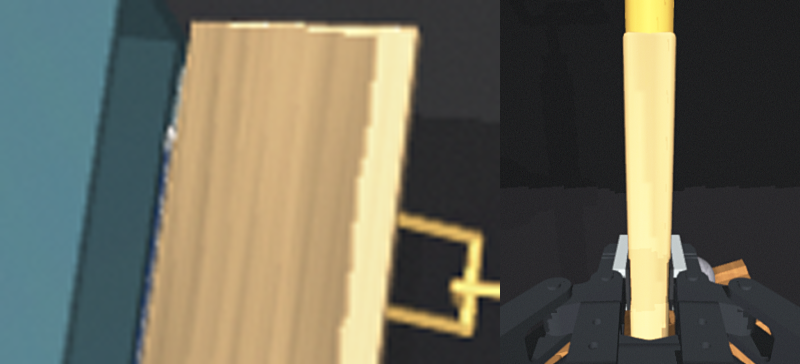

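The hatch lies flat with the bar at z≈0.12, and the pole hasn't shifted in the grip. Unhooking: slightly in, then straight up, then back over the rack.

```bash
python3 -m jog '{"offset":[[0,0,3],[1,10,3],[0,0,10],[0,0,15],[0,0,20],[0,0,20],[0,0,20],[0,0,20]],"rotation":[[0,0,0],[0,0,0],[0,0,0],[0,0,0],[0,0,0],[0,0,0],[0,0,0],[0,0,0]]}'; python3 -m jog '{"offset":[[-3,-20,0],[-7,-32,0],[-7,-32,0],[-7,-32,0],[-7,-32,0],[-7,-32,0],[-7,-28,0],[-3,-10,0]],"rotation":[[0,0,0.045],[0,0,0.046],[0,0,0.046],[0,0,0.046],[0,0,0.046],[0,0,0.046],[0,0,0.045],[0,0,0.043]]}'
python3 - <<'E'
from h import *
s=r.observe();q,e=r.capture("wrist");V=wV(s["tool_pos"],s["eef_rot"]);print(s["tool_pos"],s["eef_rot"],s["torque"])
for uv in[(280,50),(280,150)]:
    o,k=ray("wrist",uv,V);u,v=uv;print(uv,(o+k*e[v,u]).round(4))
p,d=r.capture("top")
for u in range(178,270,8):print(u,depth("top",(u,225),d).round(3))
E
```

```text
time: 10.25
tool_pos: [0.5005, 0.0576, 0.2966]
eef_rot: [180.0, -0.0, 84.3]
ft_force: [-0.7, -0.0, -2.1]
gripper_width: 0.188
grasp_force: 117.3
time: 11.05
tool_pos: [0.4518, -0.1632, 0.2956]
eef_rot: [-180.0, 0.1, 105.0]
ft_force: [-0.2, 0.7, -1.0]
gripper_width: 0.188
grasp_force: 117.3
[ 0.45177018 -0.16322949  0.29557958] [-1.79971209e+02  7.28593019e-02  1.05042011e+02] [-0.01590359  0.01666098  0.00961767]
(280, 50) [ 0.427  -0.0659  0.252 ]
(280, 150) [ 0.4356 -0.098   0.2524]
178 [0.508 0.437 0.13 ]
186 [0.508 0.414 0.131]
194 [0.506 0.389 0.14 ]
202 [0.505 0.365 0.146]
210 [0.504 0.342 0.147]
218 [0.503 0.319 0.153]
226 [0.503 0.296 0.156]
234 [0.502 0.274 0.16 ]
242 [0.501 0.251 0.164]
250 [0.532 0.241 0.002]
258 [0.533 0.216 0.   ]
266 [ 0.533  0.191 -0.   ]
```

```bash
python3 -m jog '{"offset":[[1,2,-15],[0.3,1,-30],[0,0,-35],[0,0,-35],[0,0,-30],[0,0,-20],[0,0,-10],[0,0,-6]],"rotation":[[0,0,0],[0,0,0],[0,0,0],[0,0,0],[0,0,0],[0,0,0],[0,0,0],[0,0,0]]}'; python3 -m jog '{"offset":[[0,0,-1.5],[0,0,0],[0,0,0],[0,0,0],[0,0,0],[0,0,0],[0,0,0],[0,0,0]],"rotation":[[0,0,0],[0,0,0],[0,0,0],[0,0,0],[0,0,0],[0,0,0],[0,0,0],[0,0,0]]}'
```

```text
time: 11.95
tool_pos: [0.4543, -0.157, 0.1138]
eef_rot: [180.0, 0.0, 105.1]
ft_force: [0.2, 0.1, -1.1]
gripper_width: 0.189
grasp_force: 117.3
time: 12.75
tool_pos: [0.4539, -0.1577, 0.1124]
eef_rot: [-180.0, 0.0, 105.1]
ft_force: [0.7, -0.2, -1.1]
gripper_width: 0.192
grasp_force: 117.3
```

```bash
python3 -m jog '{"offset":[[0,0,-1],[0,0,-0.5],[0,0,0],[0,0,0],[0,0,0],[0,0,0],[0,0,0],[0,0,0]],"rotation":[[0,0,0],[0,0,0],[0,0,0],[0,0,0],[0,0,0],[0,0,0],[0,0,0],[0,0,0]]}'; python3 -m jog '{"offset":[[0,0,0],[0,0,0],[0,0,0],[0,0,0],[0,0,0],[0,0,0],[0,0,0],[0,0,0]],"rotation":[[0,0,0],[0,0,0],[0,0,0],[0,0,0],[0,0,0],[0,0,0],[0,0,0],[0,0,0]]}' 60 ; python3 -m jog '{"offset":[[0,0,10],[0,0,15],[0,0,25],[0,0,30],[0,0,30],[0,0,30],[0,0,30],[0,0,22]],"rotation":[[0,0,0],[0,0,0],[0,0,0],[0,0,0],[0,0,0],[0,0,0],[0,0,0],[0,0,0]]}'
python3 - <<'E'
from h import *
s=r.observe();q,e=r.capture("wrist");V=wV(s["tool_pos"],s["eef_rot"])
for uv in[(281,32),(282,60),(282,92),(282,200),(282,355)]:
    o,k=ray("wrist",uv,V);u,v=uv;print(uv,(o+k*e[v,u]).round(4))
cv2.imwrite("pics/w8.png",q[:,:,::-1])
E
```

```text
time: 13.55
tool_pos: [0.4539, -0.1577, 0.111]
eef_rot: [-180.0, 0.0, 105.1]
ft_force: [-2.3, -0.7, 6.0]
gripper_width: 0.192
grasp_force: 118.5
time: 14.35
tool_pos: [0.4539, -0.1577, 0.1109]
eef_rot: [-180.0, 0.0, 105.1]
ft_force: [-0.8, 0.7, -0.1]
gripper_width: 0.699
grasp_force: 0.0
time: 15.15
tool_pos: [0.4537, -0.1576, 0.3054]
eef_rot: [179.9, 0.0, 105.1]
ft_force: [0.8, -1.0, -0.3]
gripper_width: 0.704
grasp_force: 0.0
(281, 32) [ 0.4177 -0.0121  0.0643]
(282, 60) [ 0.4247 -0.0343  0.062 ]
(282, 92) [ 0.4322 -0.062   0.0682]
(282, 200) [ 0.4598 -0.1636  0.0674]
(282, 355) [ 0.5126 -0.3574  0.0688]
```

View pics/w8.png

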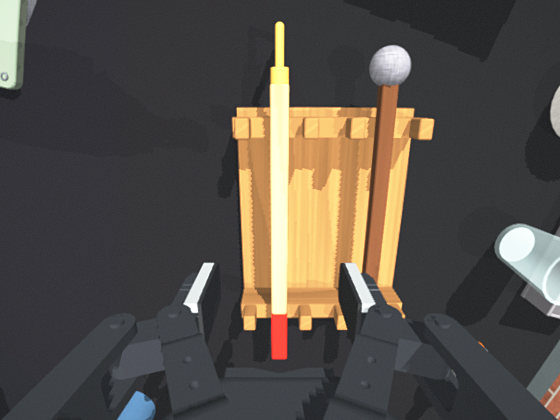

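The pole lies level (top at z≈0.068) in its own slot at column ~279, from hook (279,25) to red end (279,357). The hook hangs down and the hatch measured about 1.4 rad.

```bash
python3 -c "
from plant import r
print(r.finish_job())"
```

```text
the job is handed in; nothing more can be done
None
```

I swung the hatch fully down (about 1.4 rad) with the hook pole, laid the pole back in its own slot with the hook hanging down, and handed the job in at about 15 s; the judge returned no verdict.

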